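Slide the routing template into its notches and lock it

ROBOT

A 6-joint arm with a two-finger parallel gripper is mounted at the origin on the work surface. World frame = base frame: x ahead of the robot, y to its left, z up, the work surface at z = 0. Lengths are in mm, angles in rad, forces in N, time in s.
With the tool pointing down it reaches from about 300 to 950 mm from the base axis. Payload 3.1 kg.
Tool frame: the origin (TCP) lies on the mounting face of the last link; the fingertips stand 173 mm ahead of it and the grasp point (between the pads) lies 155 mm ahead of it (r.grip_point_offset is the distance from the TCP to the grasp point, in mm); z points along the fingers, y is the line along which they close (so a half turn about z gives the same grasp; the last joint's range is limited). The gripper opens to 85 mm and grips with 20 to 120 N. Pads are 22 mm wide; open, the fingers measure 114 mm over their backs; the gripper's body (76 mm by 85 mm) begins 54 mm behind the grasp point. The pads swing forward as they close: fully open they stand 13 mm farther back than shut.
Start: joints at [-1.403, 0.308, 1.634, -0, 1.2, -0.07], TCP at [147.201, -607.425, 404.672] pointing down, gripper open.
Joint ranges: [-3.06, 3.06], [-0.79, 1.96], [0.05, 2.63], [-1.19, 4.34], [0.05, 2.64], [-2.94, 2.94]. Speed limits (rad/s): [2.79, 2.79, 3.14, 3.14, 3.14, 3.14].

INTERFACE

Orientations are given as [roll, pitch, yaw] about the fixed x, y, z axes, in that order (R = Rz(yaw) Ry(pitch) Rx(roll)).
In Python, from workcell import r, optics gives the robot as it stands. The module is installed in compiled form; this text tells all that it offers.
- The arm moves only by the tool play_rows, never from a script. Its arguments are lists of equal length, an entry for each row: "offset": the shift along the tool's x, y, z in mm, a list of three; "delta_rot": the turn, a rotation vector about the tool's x, y, z in degrees, a list of three; "jaw": the opening in per cent of the stroke, from 0 (shut) to 100 (fully open). In form: {"offset": [[x, y, z], ...], "delta_rot": [[ax, ay, az], ...], "jaw": [jaw, ...]}. A call has 1 to 12 rows; each row is the pose to reach, as a shift and turn from the pose commanded when the call began, along the tool's axes at that moment; what a row does not reach only later rows make up. A row lasts 1/8 s, in which the tool goes at most 62.5 mm and 10.7 degrees, less where a joint would pass 70% of its speed; a pose out of reach is approached as far as the arm can. A call with a gripper value outside its range is refused whole. The fingers move at their own pace and stop on an object; "squeeze" is the grip in N (left out, the last holds). Time passes only in rows, so rows that repeat a pose let the fingers close. It gives the time, the measured TCP pose, the force, the opening and the grip force at its end, in the units of the state.
- r.get_obs(): the state, without advancing time (a new reading comes with each control period).
- optics.read_camera(name): name is "side" or "top"; returns a dict with "pixels" (384x512x3 uint8, red, green, blue), "fov_y" (degrees; the focal length in pixels is half the picture's height over the tangent of half this angle, whatever the lens; pixels are square), "cx", "cy" (the principal point, pixels), "cam_to_world" (4x4, takes a point from camera to world coordinates). Camera axes: x right, y down, z forward; pixel columns grow to the right and rows downward; lengths in mm; the calibration is good to about 2 mm. A picture is of the moment at which its call begins. There is no depth.
- r.hand_in(): hands the job in; it is judged then, once.
Trained networks look in a picture, given as the dict that the camera call returned (one of the last four; its "shot" number tells which), for a name from the list of things; names that differ only in an ending like _2 or _b are one class to them, and where a whole thing is asked for, a point or a joint stands for the part that bears it (a point fixed in the world has none). Each returns a list of dicts, best first, with "p" (0 to 1); they miss things now and then, are a little off and sometimes report something else, mostly with a low value. They report only what shows in the picture. A call takes as long as a camera call. They do not tell look-alikes from the thing itself.
- optics.boxes_of(target, picture): "location" ([x, y, z] in mm, in the coordinates of the camera as it stood for that picture, good to about 4 mm: the middle of the surface that is visible of it).
- optics.pinpoint(target, picture): "location" ([x, y, z] in mm, in the coordinates of the camera as it stood for that picture, good to about 4 mm: a listed point, or the origin of a listed thing).
The state is a dict: "t": time; "joint_positions": joint angles; "joint_velocities": joint speeds; "joint_torque": joint torques, N m; "position": TCP position; "ee_rot": TCP orientation; "contact_force": force on the tool from outside, world axes, zero at the start; "wrist_torque": the same for the moment, N m; "grip_width": finger opening in mm; "finger_force": force on a finger pad.
Only numpy, scipy, OpenCV 4.12 (cv2) and the standard library are available. Lean on these libraries where they do the work, as an engineer would, in place of code of your own. Each camera call takes 0.05 s, during which the arm holds its last target. There are 200 camera calls.

TASK

On the guitar-neck jig, push the plywood template along the rails by the back of its upright batten with a fingertip until you feel it drop fully into the locating notches; then push the wooden turn-button by its dowel until it lies straight across the template's edge, and take the hand away. Only push: do not take the batten or the dowel between the fingers, and do not lift or tip the template. Leave the bottles, tools and other things on the bench where they are.

Things in the scene. Friction and masses are not known exactly. Their poses are not given: they have to be found in the camera images.
- jig: Fixed jig: plywood base 250 x 370 mm (x by y), two wooden rails along its y, a guitar neck between them (its headstock reaches 465 mm to -y, 42 mm high). Origin: centre of the base's underside, at table height; z up; the template travels along the rails to +y. Rail tops are 52 mm above the table; fences outside them, faces at x = +-77 and +-91 mm, are 66 mm high.
- template: Loose plywood template, about 0.3 kg, 150 (x) by 140 (y) by 12 mm, with a 48 x 74 mm window and four feet 8 mm high. Origin: its centre, level with the feet's undersides: 52 mm above the table on the rails (board's top at 72), 44 mm dropped in (top at 64). Axes parallel to the jig's; 2 mm play to each fence. Starts 80 to 170 mm short of the notches (to jig -y). Slides at a few newtons.
- batten_back (a point): Top edge, at mid-width, of the back face (towards -y, the face to push) of the upright wooden batten on the template: 80 mm wide (x), 16 thick (y), 32 high from the board's top, which is 32 mm below this point. The face is 68 mm behind (to -y of) the template's origin.
- seat (a point): Point fixed on the jig where the template's origin lies once dropped in: jig x 0, y +85 mm, 44 mm above the table; up to 3 mm play along the rails. Each rail has two notches 22 mm long, 10 mm deep: at jig y +139 (outer half of the rail) and +31 mm (inner half); all four feet fall in together. Stops at y +175 mm let the template go at most 20 mm too far.
- catch (a joint): Turn-button angle, rad: 0 = arm along the rails towards jig +y, clear of the template; grows as it swings to the template (clockwise from above); 1.57 = end stop, straight across over its edge, to jig +x. Negative: arm leans out to jig -x. Starts -0.55 to 0.15. Stays where left (friction 0.05 N m). The arm passes 3.5 mm above a dropped template, but is blocked by one still on the rails.
- catch_pivot (a point): Centre of the turn-button's pivot, at its arm's top face, 77.5 mm above the table, at jig x = -103 mm, y = +85 mm. The arm is 18 mm wide, 10 mm thick and reaches 62 mm from the pivot.
- catch_dowel (a point): Centre of the top of the upright dowel on the turn-button's arm, 50 mm from the pivot, 12 mm diameter; it stands 34 mm up from the arm's top, to 111.5 mm above the table.
- glue: Bystander, not to be moved: white glue bottle, 44 mm across, 115 tall, standing on the table on the robot's side of the jig, towards its right end (mm). Origin: centre of its underside.
- stain: Bystander, not to be moved: small black bottle, 28 mm across, 62 tall, standing on the table just past the jig's far side (mm). Origin: centre of its underside.
- tape: Bystander, not to be moved: roll of tape, 100 mm across, 24 tall, lying flat left of the jig (mm). Origin: centre of its underside.
- sanding_block: Bystander, not to be moved: cork sanding block, 40 x 85 x 28, lying on the table on the robot's side of the jig (mm). Origin: centre of its underside.
- chisel: Bystander, not to be moved: black-handled hand tool, 220 long, lying on the table along the robot's side of the jig, below the turn-button (mm). Origin: on its underside, near mid-length.
- knife: Bystander, not to be moved: yellow knife, about 145 long, lying left of the jig (mm). Origin: centre of its underside.
- screw_jar: Bystander, not to be moved: amber jar, 64 mm across, 75 tall, standing right of the jig, on the robot's side of the headstock (mm). Origin: centre of its underside.
There are look-alikes about, which are no part of the job. Leave any blue or grey look-alike of the template alone.

How it is judged (in metres and radians):
On the way, in this order (a step that is already met when the one before it is completed fails the run):
1. the template has slid along and dropped into the notches, with the turn-button not yet across it (z of template in the frame of jig between 0.04 and 0.047 m and x of template in the frame of jig between -0.006 and 0.006 m and y of template in the frame of jig between 0.079 and 0.091 m and angle between template's own z axis and vertical below 0.03 rad and angle between the x axis of template and the x axis of jig, either way round below 0.05 rad and value of joint catch below 1 rad), for 0.2 s.
2. the turn-button lies across the template's edge (value of joint catch above 1.3 rad), for 0.1 s.
At the end, for the whole second after the job is handed in: The template sits in the notches (origin within 6 mm of the seat point along and across the rails, at most 3 mm above it, level within 0.03 rad), at rest, and the turn-button is swung across it (joint above 1.3 rad) (z of template in the frame of jig between 0.04 and 0.047 m and x of template in the frame of jig between -0.006 and 0.006 m and y of template in the frame of jig between 0.079 and 0.091 m and angle between template's own z axis and vertical below 0.03 rad and angle between the x axis of template and the x axis of jig, either way round below 0.05 rad and value of joint catch above 1.3 rad and linear speed of template below 0.01 m/s); the robot touches nothing.
It fails at once if the batten is taken between the fingers (y of the grasp point in the frame of template between -0.066 and -0.054 m and x of the grasp point in the frame of template between -0.038 and 0.038 m and z of the grasp point in the frame of template below 0.06 m).
It fails at once if the dowel is taken between the fingers (horizontal distance between the grasp point and catch_dowel below 0.005 m and height (world z) of the grasp point below 0.125 m).
It fails at once if the template is lifted more than 12 mm off the rails (z of template in the frame of jig above 0.064 m).
It fails at once if the template is tipped more than 0.2 rad (angle between template's own z axis and vertical above 0.2 rad).
It fails at once if a bystander on the bench is moved more than 25 mm (distance of any of glue, stain, tape, sanding_block, chisel, knife, screw_jar from where it was at the start of the episode above 0.025 m).
It also fails if it takes over 50 s, if anything falls off the work surface, if the arm or the gripper's body presses on something with over 40 N, if the wrist force passes 120 N, or if a joint passes its speed limit or range.

## Working session

There is one attempt and no reset: what is moved stays moved. The work goes in short steps, Python scripts to look and compute and a tool call to move; the robot and the scene stay as the last step left them, time stands still between calls to the robot, and variables do not carry over. Pictures are saved under pics/ and viewed, at most 10 in all, crops included, and the job is handed in when it is done.

Besides the shell and the picture viewer there is one more tool, called after "Emit:" as name(argument=value, ...), one argument or row to a line, values as JSON. play_rows: Moves the arm, as the interface text tells. Its arguments: {"type":"object","properties":{"offset":{"type":"array"},"delta_rot":{"type":"array"},"jaw":{"type":"array"},"squeeze":{"type":"number"}},"required":["offset","delta_rot","jaw"]}

```bash
mkdir -p pics
cat > h.py <<'E'
import numpy as np, cv2
from workcell import r, optics
def w(pic,p): return (np.array(pic["cam_to_world"])@np.r_[p,1])[:3]
def shot(n,f=None):
    p=optics.read_camera(n)
    if f: cv2.imwrite("pics/"+f,p["pixels"][:,:,::-1])
    return p
def find(p,names,k=3):
    for n in names:
        for d in optics.pinpoint(n,p)[:k]: print(n,round(d["p"],2),w(p,d["location"]).round(0))
E
python3 - <<'E'
from h import *
for c in("side","top"):
    p=shot(c,c+"0.png"); print(c,p["fov_y"],np.array(p["cam_to_world"]).round(2).tolist())
    find(p,["jig","template","batten_back","seat","catch_pivot","catch_dowel","glue","stain","screw_jar"],2)
o=r.get_obs();print(o["t"],o["position"],o["ee_rot"],o["contact_force"],r.grip_point_offset)
E
```

```text
side 43.95648422113396 [[-0.91, -0.3, 0.29, 178.94], [-0.42, 0.64, -0.64, 734.15], [0.0, -0.71, -0.71, 889.29], [0.0, 0.0, 0.0, 1.0]]
jig 0.56 [600.  80.   4.]
template 0.96 [274. 208.  -1.]
template 0.6 [598.  36.  56.]
batten_back 0.89 [ 196. -218.   53.]
batten_back 0.87 [591. -35. 104.]
seat 0.59 [605. 158.  46.]
catch_pivot 0.97 [506. 171.  79.]
catch_pivot 0.63 [709. 381.   1.]
catch_dowel 0.75 [515. 224. 115.]
catch_dowel 0.34 [765.  94.   0.]
glue 0.91 [405. -91.   3.]
glue 0.64 [ 476. -235.    0.]
stain 0.45 [763.  94.   0.]
screw_jar 0.69 [ 477. -234.   -0.]
top 50.26211668864447 [[-0.0, -0.99, 0.11, 386.7], [-1.0, 0.01, 0.02, 1.35], [-0.02, -0.11, -0.99, 1249.1], [0.0, 0.0, 0.0, 1.0]]
jig 0.63 [598.  80.   2.]
template 0.91 [596.  39.  54.]
template 0.67 [ 235. -277.    3.]
batten_back 0.85 [ 196. -221.   46.]
batten_back 0.72 [204. 198.  51.]
seat 0.77 [607. 163.  42.]
seat 0.62 [706. 381.   3.]
catch_pivot 0.6 [499. 174.  78.]
catch_pivot 0.46 [597.  83.   2.]
catch_dowel 0.68 [509. 224. 111.]
glue 0.61 [406. -94.   1.]
glue 0.24 [598.  79.   2.]
stain 0.44 [763.  94.   3.]
screw_jar 0.58 [ 478. -235.   -3.]
screw_jar 0.39 [606. 162.  42.]
1.0 [ 147.20150709 -607.43855579  404.697841  ] [3.14153153e+00 8.59496469e-06 2.37791915e-01] [-0.44974466 -0.38037759 -0.05802042] 154.70000000000002
```

View pics/side0.png

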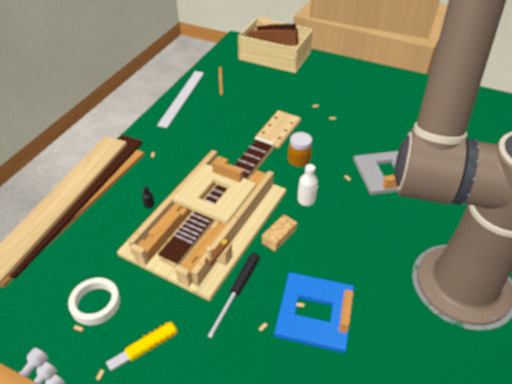

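View pics/top0.png

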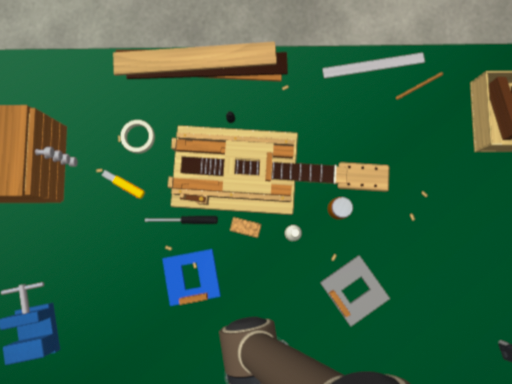

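Side view: the real template (wood) is on the jig at about px (215,190) with its batten at (228,170). Top view: template (247,165), batten (270,167), turn-button (195,198). The blue and grey boards are the look-alikes. The jig origin is about (599,80) and its yaw about -0.06; the pivot, the seat and the base edges in the image all agree with this. The next move goes high, to behind the batten, with the fingers shut.

Emit:
play_rows(
  offset=[
    [557, -417, 50],
    [557, -417, 50],
    [557, -417, 50],
    [557, -417, 50],
    [557, -417, 50],
    [557, -417, 50],
    [557, -417, 50],
    [557, -417, 50],
    [557, -417, 50],
    [557, -417, 50],
    [557, -417, 50],
    [557, -417, 50],
  ],
  delta_rot=[
    [0, 0, -73],
    [0, 0, -73],
    [0, 0, -73],
    [0, 0, -73],
    [0, 0, -73],
    [0, 0, -73],
    [0, 0, -73],
    [0, 0, -73],
    [0, 0, -73],
    [0, 0, -73],
    [0, 0, -73],
    [0, 0, -73],
  ],
  jaw=[0, 0, 0, 0, 0, 0, 0, 0, 0, 0, 0, 0],
)

```text
t: 2.5
position: [592.1, -67.8, 354.5]
ee_rot: [3.141, -0.001, 1.517]
contact_force: [0.5, -1.2, -0.4]
grip_width: 0.3
finger_force: 0.0
```

```bash
cat >> h.py <<'E'
def tri(name,near,tol=40):
    """average detections near a guess over both cameras, plus ray triangulation"""
    A=np.zeros((3,3));b=np.zeros(3);res=[]
    for c in("side","top"):
        p=optics.read_camera(c);M=np.array(p["cam_to_world"])
        L=[w(p,d["location"]) for d in optics.pinpoint(name,p)]
        L=[q for q in L if np.linalg.norm(q-near)<tol]
        if not L: continue
        q=L[0];res.append(q.round(1).tolist());u=q-M[:3,3];u/=np.linalg.norm(u)
        P=np.eye(3)-np.outer(u,u);A+=P;b+=P@M[:3,3]
    print(name,res,"tri",np.linalg.solve(A,b).round(1) if len(res)>1 else None)
E
python3 - <<'E'
from h import *
for n,g in [("jig",(599,80,3)),("template",(597,38,54)),("batten_back",(591,-33,104)),("seat",(606,160,44)),("catch_pivot",(502,172,78)),("catch_dowel",(512,224,112))]: tri(n,g)
shot("side","s1.png")
E
```

```text
jig [[597.7, 81.8, 2.4], [599.2, 81.1, 3.0]] tri [598.9  81.    1.1]
template [[595.0, 40.8, 50.7], [594.6, 36.5, 54.7]] tri [596.6  37.   46.2]
batten_back [[592.3, -31.0, 105.4], [593.0, -35.1, 105.1]] tri [594.1 -35.1 101.3]
seat [[603.4, 161.3, 45.9], [605.3, 160.9, 42.4]] tri [604.5 160.5  44.5]
catch_pivot [[506.6, 171.1, 81.0], [497.2, 173.1, 76.9]] tri [500.4 173.4  85.8]
catch_dowel [[512.2, 222.5, 114.3], [507.3, 221.0, 108.8]] tri [509.6 221.3 113.5]
```

View pics/s1.png

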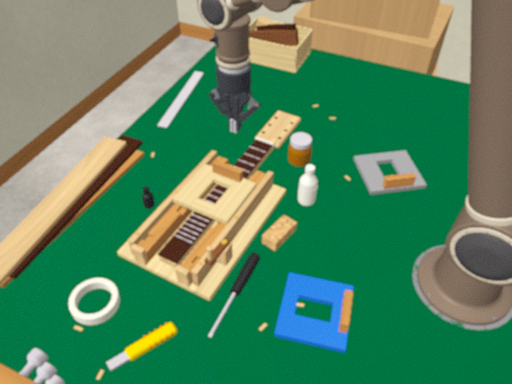

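The picture shows the hand at px (235,110), behind the batten (228,170) with open space between. Now down, then the approach.

Emit:
play_rows(
  offset=[
    [0, 0, 50],
    [0, 0, 101],
    [0, 0, 101],
    [0, 0, 101],
    [12, 0, 101],
    [12, 0, 101],
  ],
  delta_rot=[
    [0, 0, 0],
    [0, 0, 0],
    [0, 0, 0],
    [0, 0, 0],
    [0, 0, 0],
    [0, 0, 0],
  ],
  jaw=[0, 0, 0, 0, 0, 0],
)

```text
t: 4.5
position: [592.0, -58.1, 256.0]
ee_rot: [3.138, 0.0, 1.513]
contact_force: [0.4, 0.4, 1.1]
grip_width: -0.2
finger_force: 0.0
```

Emit:
play_rows(
  offset=[
    [10, 0, 0],
    [20, 0, 0],
    [30, 0, 0],
    [40, 0, 0],
    [50, 0, 0],
    [60, 0, 0],
    [70, 0, 0],
    [80, 0, 0],
    [90, 0, 0],
    [100, 0, 0],
    [108, 0, 0],
    [112, 0, 0],
  ],
  delta_rot=[
    [0, 0, 0],
    [0, 0, 0],
    [0, 0, 0],
    [0, 0, 0],
    [0, 0, 0],
    [0, 0, 0],
    [0, 0, 0],
    [0, 0, 0],
    [0, 0, 0],
    [0, 0, 0],
    [0, 0, 0],
    [0, 0, 0],
  ],
  jaw=[0, 0, 0, 0, 0, 0, 0, 0, 0, 0, 0, 0],
)

```text
t: 6.0
position: [597.6, 53.4, 253.6]
ee_rot: [-3.141, 0.0, 1.512]
contact_force: [0.2, -4.9, 3.3]
grip_width: -0.0
finger_force: 2.2
```

Run:
```python
from h import *
o=r.get_obs();print(o["t"],o["position"],o["contact_force"])
tri("batten_back",(599,75,100),60);tri("template",(602,130,52),50)
shot("side","s2.png")
```

```text
6.0 [597.56430953  53.44993069 253.61526247] [ 0.19968295 -4.92775427  3.27559528]
batten_back [[594.8, 64.5, 104.6], [596.7, 63.9, 105.1]] tri [596.2  63.7 103.5]
template [[601.3, 135.5, 56.6], [602.1, 135.8, 48.6]] tri [601.1 135.1  56.1]
```

View pics/s2.png

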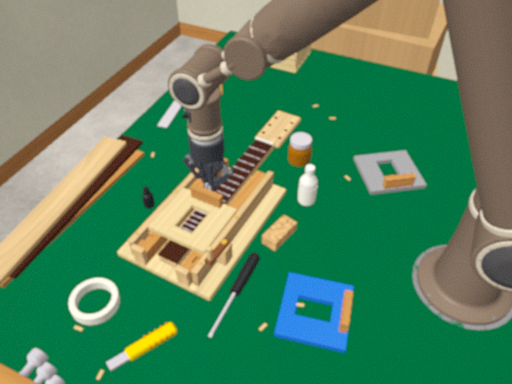

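The template has slid along to about px (205,220) and the finger is still on its batten (210,190). About 30 mm remain, so I'll go on slowly.

Emit:
play_rows(
  offset=[
    [3, 0, 0],
    [6, 0, 0],
    [9, 0, 0],
    [12, 0, 0],
    [15, 0, 0],
    [18, 0, 0],
    [20, 0, 0],
    [22, 0, 0],
    [24, 0, 0],
    [25, 0, 0],
  ],
  delta_rot=[
    [0, 0, 0],
    [0, 0, 0],
    [0, 0, 0],
    [0, 0, 0],
    [0, 0, 0],
    [0, 0, 0],
    [0, 0, 0],
    [0, 0, 0],
    [0, 0, 0],
    [0, 0, 0],
  ],
  jaw=[0, 0, 0, 0, 0, 0, 0, 0, 0, 0],
)

```text
t: 7.7
position: [599.1, 77.9, 253.7]
ee_rot: [-3.142, 0.0, 1.512]
contact_force: [0.3, -2.2, -2.3]
grip_width: -0.1
finger_force: 0.8
```

Emit:
play_rows(
  offset=[
    [1, 0, 0],
    [2, 0, 0],
    [3, 0, 0],
    [4, 0, 0],
  ],
  delta_rot=[
    [0, 0, 0],
    [0, 0, 0],
    [0, 0, 0],
    [0, 0, 0],
  ],
  jaw=[0, 0, 0, 0],
)

```text
t: 8.2
position: [599.4, 82.0, 253.9]
ee_rot: [3.141, -0.001, 1.512]
contact_force: [-0.4, 1.0, 0.6]
grip_width: 0.2
finger_force: 0.0
```

Run:
```python
from h import *
print(r.get_obs()["contact_force"])
for _ in range(2): tri("batten_back",(600,95,98),50);tri("template",(603,165,46),50)
p=shot("side");cv2.imwrite("pics/s3.png",cv2.resize(p["pixels"][140:310,100:300,::-1],(800,680))[:600])
```

```text
[-0.44168193  0.96694805  0.62334072]
batten_back [[601.7, 95.3, 99.4]] tri None
template [[604.3, 164.1, 46.2], [603.4, 161.8, 44.1]] tri [604.5 162.2  43.8]
batten_back [[602.6, 95.7, 97.7]] tri None
template [[604.3, 165.3, 48.4], [606.5, 163.8, 47.5]] tri [606.2 163.8  45.9]
```

View pics/s3.png

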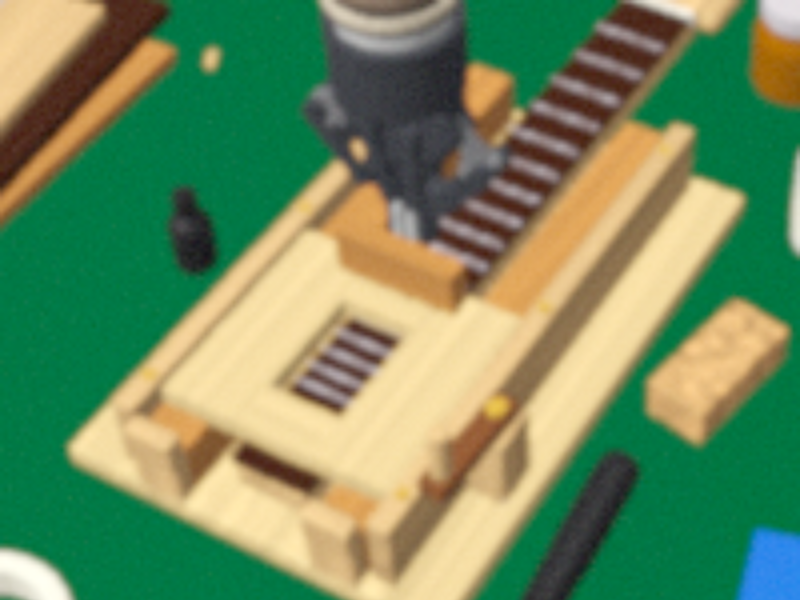

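The template's top now lies below the fence tops, its detected height is down about 7 mm, and the finger is unloaded, so it looks dropped in. A gentle probe against the notch wall will confirm it.

Emit:
play_rows(
  offset=[
    [1, 0, 0],
    [2, 0, 0],
    [3, 0, 0],
    [4, 0, 0],
  ],
  delta_rot=[
    [0, 0, 0],
    [0, 0, 0],
    [0, 0, 0],
    [0, 0, 0],
  ],
  jaw=[0, 0, 0, 0],
)

```text
t: 9.55
position: [599.5, 85.7, 253.6]
ee_rot: [-3.142, 0.0, 1.512]
contact_force: [0.4, -2.4, -0.0]
grip_width: -0.1
finger_force: 1.2
```

Emit:
play_rows(
  offset=[
    [1, 0, 0],
    [2, 0, 0],
  ],
  delta_rot=[
    [0, 0, 0],
    [0, 0, 0],
  ],
  jaw=[0, 0],
)

```text
t: 9.8
position: [599.6, 87.5, 253.6]
ee_rot: [-3.141, 0.001, 1.512]
contact_force: [-1.0, -5.9, 0.1]
grip_width: 0.1
finger_force: 2.7
```

Emit:
play_rows(
  offset=[
    [1, 0, 0],
    [2, 0, 0],
    [2, 0, 0],
  ],
  delta_rot=[
    [0, 0, 0],
    [0, 0, 0],
    [0, 0, 0],
  ],
  jaw=[0, 0, 0],
)

```text
t: 10.18
position: [599.4, 88.3, 253.7]
ee_rot: [-3.14, 0.004, 1.513]
contact_force: [-1.9, -9.1, 1.9]
grip_width: 0.3
finger_force: 4.3
```

It stalls at the wall with rising force, so the template is seated. Next I back off, lift, and move over to outside the dowel.

Emit:
play_rows(
  offset=[
    [-8, 0, 0],
    [-15, 0, 0],
    [-15, 0, -40],
    [-15, 0, -85],
    [25, -40, -85],
    [65, -80, -85],
    [100, -115, -85],
    [128, -138, -85],
    [128, -138, -85],
    [128, -138, -85],
  ],
  delta_rot=[
    [0, 0, 0],
    [0, 0, 0],
    [0, 0, 0],
    [0, 0, 0],
    [0, 0, 0],
    [0, 0, 0],
    [0, 0, 0],
    [0, 0, 0],
    [0, 0, 0],
    [0, 0, 0],
  ],
  jaw=[0, 0, 0, 0, 0, 0, 0, 0, 0, 0],
)

```text
t: 11.42
position: [469.9, 225.6, 338.9]
ee_rot: [3.141, -0.0, 1.512]
contact_force: [0.2, 0.0, -0.7]
grip_width: 0.6
finger_force: 0.0
```

Run:
```python
from h import *
o=r.get_obs();print(o["t"],o["position"],o["contact_force"])
for n,g in [("template",(604,165,46)),("batten_back",(600,97,96)),("catch_pivot",(502,172,78)),("catch_dowel",(510,222,112))]: tri(n,g)
p=shot("side");cv2.imwrite("pics/s4.png",cv2.resize(p["pixels"][140:310,100:300,::-1],(800,680))[:600])
```

```text
11.425 [469.89469772 225.63558918 338.90120484] [ 0.18156109  0.0040736  -0.67737013]
template [[606.2, 171.3, 45.0], [601.6, 169.7, 44.0]] tri [603.8 170.6  44.8]
batten_back [[596.5, 98.5, 97.5], [596.4, 94.5, 96.7]] tri [597.8  95.   93.5]
catch_pivot [[503.6, 172.5, 78.3], [500.1, 171.6, 74.6]] tri [501.7 171.8  78. ]
catch_dowel [[513.3, 221.0, 114.6], [506.6, 219.0, 111.9]] tri [509.8 219.9 114.3]
```

View pics/s4.png

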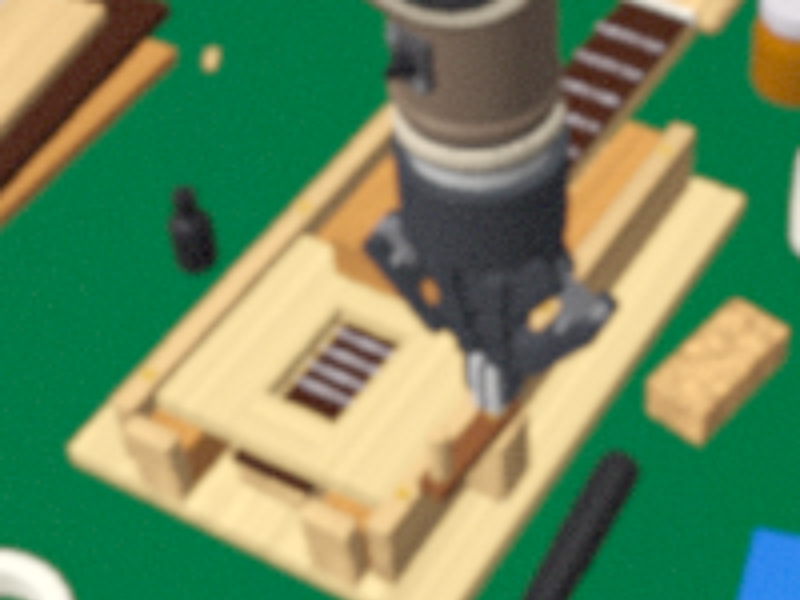

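The batten top now reads about 96 mm, as expected for a seated template. The finger hovers outside the dowel (px (440,460) in the crop). Now I descend and sweep the button round.

Emit:
play_rows(
  offset=[
    [0, 0, 40],
    [0, 0, 74],
    [0, 0, 74],
    [0, 0, 74],
  ],
  delta_rot=[
    [0, 0, 0],
    [0, 0, 0],
    [0, 0, 0],
    [0, 0, 0],
  ],
  jaw=[0, 0, 0, 0],
)

```text
t: 12.78
position: [470.2, 225.9, 265.6]
ee_rot: [3.14, -0.001, 1.512]
contact_force: [-0.1, -0.6, 0.1]
grip_width: 0.4
finger_force: 0.0
```

Emit:
play_rows(
  offset=[
    [0, 10, 0],
    [0, 19, 0],
    [2, 27, 0],
    [2, 35, 0],
    [2, 43, 0],
    [0, 51, 0],
    [-3, 59, 0],
    [-7, 66, 0],
    [-12, 72, 0],
    [-19, 77, 0],
    [-26, 81, 0],
    [-29, 83, 0],
  ],
  delta_rot=[
    [0, 0, 0],
    [0, 0, 0],
    [0, 0, 0],
    [0, 0, 0],
    [0, 0, 0],
    [0, 0, 0],
    [0, 0, 0],
    [0, 0, 0],
    [0, 0, 0],
    [0, 0, 0],
    [0, 0, 0],
    [0, 0, 0],
  ],
  jaw=[0, 0, 0, 0, 0, 0, 0, 0, 0, 0, 0, 0],
)

```text
t: 14.28
position: [550.9, 191.2, 264.7]
ee_rot: [3.141, -0.0, 1.511]
contact_force: [-0.3, 1.9, 0.1]
grip_width: 0.3
finger_force: 0.5
```

Run:
```python
from h import *
o=r.get_obs();print(o["t"],o["position"],o["contact_force"])
for n,g in [("template",(604,165,46)),("catch_pivot",(502,172,78)),("catch_dowel",(551,169,112))]: tri(n,g)
p=shot("side");cv2.imwrite("pics/s5.png",cv2.resize(p["pixels"][140:310,100:300,::-1],(800,680))[:600])
```

```text
14.275 [550.9371627  191.22916379 264.74762716] [-0.29550284  1.91908421  0.09057747]
template [[604.9, 171.3, 46.8], [601.7, 171.5, 46.0]] tri [602.7 171.8  48. ]
catch_pivot [[506.4, 170.3, 79.1], [500.5, 170.3, 77.5]] tri [502.9 170.8  80.9]
catch_dowel [[555.8, 173.0, 114.3], [552.2, 177.2, 109.0]] tri [552.  176.2 119.2]
```

View pics/s5.png

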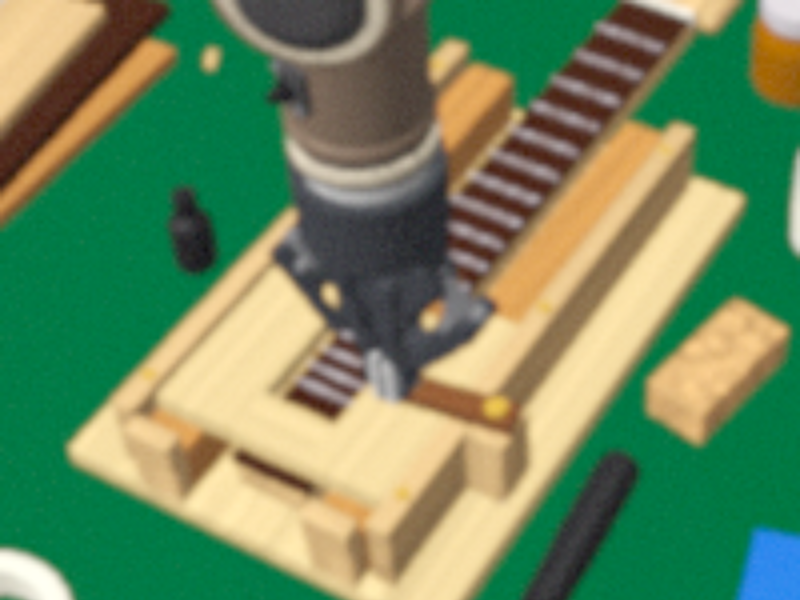

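The button lies nearly across (arm at px (400–510, 390)), and about 5 mm remain.

Emit:
play_rows(
  offset=[
    [-1, 0, 0],
    [-2, 0, 0],
    [-3, 0, 0],
    [-4, 0, 0],
  ],
  delta_rot=[
    [0, 0, 0],
    [0, 0, 0],
    [0, 0, 0],
    [0, 0, 0],
  ],
  jaw=[0, 0, 0, 0],
)

```text
t: 15.42
position: [550.7, 187.9, 264.8]
ee_rot: [3.141, -0.0, 1.512]
contact_force: [1.2, 1.0, -0.2]
grip_width: 0.1
finger_force: 0.6
```

Emit:
play_rows(
  offset=[
    [-1, 0, 0],
    [-2, 0, 0],
  ],
  delta_rot=[
    [0, 0, 0],
    [0, 0, 0],
  ],
  jaw=[0, 0],
)

```text
t: 15.68
position: [550.5, 185.8, 264.9]
ee_rot: [3.141, -0.0, 1.512]
contact_force: [1.3, 1.3, 0.1]
grip_width: -0.0
finger_force: 0.6
```

Still only friction, so on to the end stop.

Emit:
play_rows(
  offset=[
    [-1, 0, 0],
    [-2, 0, 0],
  ],
  delta_rot=[
    [0, 0, 0],
    [0, 0, 0],
  ],
  jaw=[0, 0],
)

```text
t: 15.92
position: [550.3, 184.0, 264.8]
ee_rot: [3.141, -0.001, 1.512]
contact_force: [1.0, 3.4, -0.0]
grip_width: 0.0
finger_force: 1.7
```

Emit:
play_rows(
  offset=[
    [-1, 0, 0],
    [-1, 0, 0],
  ],
  delta_rot=[
    [0, 0, 0],
    [0, 0, 0],
  ],
  jaw=[0, 0],
)

```text
t: 16.18
position: [550.3, 183.6, 264.9]
ee_rot: [3.141, -0.002, 1.511]
contact_force: [1.1, 3.3, 0.8]
grip_width: 0.3
finger_force: 2.5
```

Force is rising and it has stalled at the stop. Retreat to +y, then up and away.

Emit:
play_rows(
  offset=[
    [8, 0, 0],
    [18, 0, 0],
    [18, 0, -40],
    [18, 0, -100],
    [18, 0, -150],
    [-60, -100, -150],
    [-120, -150, -150],
    [-170, -150, -150],
    [-220, -150, -150],
    [-220, -150, -150],
    [-220, -150, -150],
  ],
  delta_rot=[
    [0, 0, 0],
    [0, 0, 0],
    [0, 0, 0],
    [0, 0, 0],
    [0, 0, 0],
    [0, 0, 0],
    [0, 0, 0],
    [0, 0, 0],
    [0, 0, 0],
    [0, 0, 0],
    [0, 0, 0],
  ],
  jaw=[0, 0, 0, 0, 0, 0, 0, 0, 0, 0, 0],
)

```text
t: 17.55
position: [386.5, -29.6, 414.6]
ee_rot: [-3.141, 0.001, 1.507]
contact_force: [0.1, 0.9, -0.8]
grip_width: 0.3
finger_force: 0.0
```

Run:
```python
from h import *
o=r.get_obs();print(o["t"],o["position"],o["contact_force"])
for n,g in [("template",(604,165,46)),("batten_back",(598,97,96)),("catch_pivot",(502,172,78)),("catch_dowel",(551,169,112))]: tri(n,g)
p=shot("side","s6.png")
```

```text
17.55 [386.50999378 -29.60920442 414.63964669] [ 0.129597    0.86273819 -0.76938327]
template [[602.3, 171.6, 42.2], [604.1, 169.9, 45.7]] tri [604.3 170.3  40. ]
batten_back [[599.2, 100.5, 98.0], [597.6, 96.1, 98.1]] tri [599.8  97.   94. ]
catch_pivot [[505.0, 171.2, 80.9], [501.1, 169.3, 75.4]] tri [503.  169.7  79.6]
catch_dowel [[557.0, 168.0, 117.1], [550.9, 165.9, 110.5]] tri [553.6 166.5 116.2]
```

View pics/s6.png

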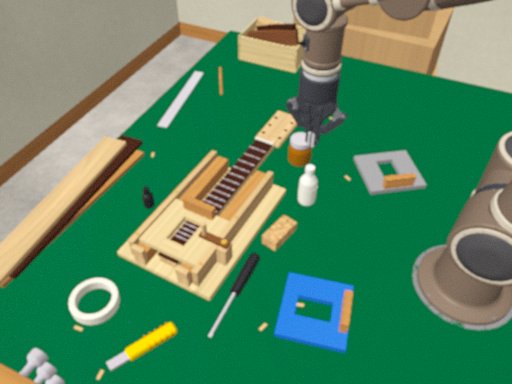

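The button now lies straight across at px (215,238), the template is level in its notches, the bystanders are where they were, and the hand is clear.

```bash
python3 -c "
from h import *
print(r.hand_in())"
```

```text
the job is handed in; nothing more can be done
None
```

I handed the job in at about 18 s of robot time: the template is pushed into the notches, the turn-button is across its edge at its end stop, the hand is clear and the bystanders look unmoved; no verdict came back.

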